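Switch on the drum-shaped lamp controller with a screwdriver

ROBOT

A 7-joint arm with a two-finger parallel gripper is mounted at the origin on the work surface. World frame = base frame: x ahead of the robot, y to its left, z up, the work surface at z = 0. Lengths are in m, angles in rad, forces in N, time in s.
With the tool pointing down it reaches from about 0.4 to 0.875 m from the base axis. Payload 19.3 kg.
Tool frame: the origin (TCP) lies at the very end of the fingers, on their centre line; the grasp point (between the pads) lies bot.tcp_to_grasp behind it (bot.tcp_to_grasp is the distance from the TCP to the grasp point, in m); z points along the fingers, y is the direction in which the jaws open and shut (so a half turn about z gives the same grasp; the last joint's range is limited). The gripper opens to 85 mm and grips with 20 to 120 N. Pads are 22 mm wide; open, the fingers measure 114 mm over their backs; the gripper's body (76 mm by 85 mm) begins 54 mm behind the grasp point. The pads swing forward as they close: fully open they stand 13 mm farther back than shut.
Start: joints at [-1.398, 0.521, -0.036, 1.599, 0.021, 1.021, -0.113], TCP at [0.15, 0.607, 0.231] pointing down, gripper open.
Joint ranges: [-2.91, 2.91], [-0.3, 2.13], [-1.5, 1.42], [0.17, 2.43], [-1.26, 4.41], [0.16, 1.93], [-2.52, 2.52]. Speed limits (rad/s): [1.89, 1.89, 2.39, 2.39, 3.01, 3.01, 3.01].

INTERFACE

Orientations are given as [roll, pitch, yaw] about the fixed x, y, z axes, in that order (R = Rz(yaw) Ry(pitch) Rx(roll)).
In Python, from workcell import bot gives the robot as it stands.
- The arm moves only by the tool servo_tool, never from a script. Its argument "targets" is a list of rows, each a list of 2 entries, a list of its own where there are three numbers: the shift along the tool's x, y, z in units of 0.05 m (1.0 is 0.05 m), then the turn about the tool's z in units of 5 degrees (1.0 is 5 degrees). A call has 1 to 12 rows; each row shifts and turns the commanded pose from where the row before left it, along the tool's axes as they then stand; what a row does not reach is not made up. A row lasts 1/8 s, in which the tool goes at most 62.5 mm and 10.7 degrees, less where a joint would pass 70% of its speed; a pose out of reach is approached as far as the arm can. A call with a number of a shift or a turn outside -1 to 1 is refused whole. A call with a gripper value outside its range is refused whole. "gripper" is the opening, from -1 (shut) to 1 (fully open), so that 0 is half open, set as the call begins (left out, the last holds). The fingers move at their own pace and stop on an object; "newtons" is the grip in N (left out, the last holds). Time passes only in rows, so rows that do not move let the fingers close. It gives the time, the measured TCP pose, the force and the opening at its end, in the units of the state.
- bot.observe(): the state, without advancing time (a new reading comes with each control period).
- bot.grab_frame(name): name is "scene" or "side" or "wrist"; returns the picture (384x512x3 uint8, blue, green, red); there is no depth.
- bot.get_calibration(name): a dict with "fx", "fy", "cx", "cy" (pixels), "pose" (4x4, takes a point from camera to world coordinates). Camera axes: x right, y up, looking along -z (the intrinsics and any distortion apply to the point x, -y, -z); pixel columns grow to the right and rows downward; lengths in m; the calibration is good to about 2 mm. A picture is of the moment at which its call begins: read the wrist's pose just before it. get_calibration takes no time and is no camera call; for the wrist camera it gives the pose at the moment of the call.
- bot.job_done(): hands the job in, once; it reports no verdict.
The state is a dict: "clock": time; "qpos": joint angles; "qd": joint speeds; "joint_efforts": joint torques, N m; "position": TCP position; "tool_rot": TCP orientation; "force": force on the tool from outside, world axes, zero at the start; "moment": the same for the moment, N m; "grip_width": finger opening in m.
Only numpy, scipy, OpenCV 4.12 (cv2) and the standard library are available. Lean on these libraries where they do the work, as an engineer would, in place of code of your own. Each camera call takes 0.05 s, during which the arm holds its last target.

TASK

Take the flat screwdriver (the tool with the block-shaped handle, not the ball-handled awl) out of its stand, put its blade in the slotted switch on top of the round, drum-shaped lamp controller and turn that switch clockwise (seen from above) a quarter turn, to its stop. Then put the screwdriver back upright in the stand it came from and let go. Leave the switch of the square controller as it is.

Things in the scene. Friction and masses are not known exactly. Their poses are not given: they have to be found in the camera images.
- driver_handle (a point): Centre of the flat screwdriver's grey handle, a block 30 (x) x 22 (y) x 60 mm tall. z up. 35 mm below: underside of its 48 mm round, 5 mm thick guard, resting on the rim of a fixed square plywood stand (75 mm high, 36 mm opening, centred under it at the start: bring it back there, any yaw). Steel blade 22 mm wide (x), 5 thick (y), 18 tall, tip 90 mm below this point. 0.12 kg.
- drum_slot (a point): Centre of the top face of the slotted switch on the round controller (fixed grey drum, 130 mm across, 70 high); 86 mm above the table. Aluminium disc, 46 mm, in a fixed black ring of 62 mm, 1.5 higher. Slot along this point's x right across the disc, 10 mm wide, 14 deep, sloping lips widen it to 15 at the top (lips 5 deep). z up; turns with the switch. Put the blade in 8 to 10 mm deep.
- drum_switch (a joint): Angle of the drum's switch, rad: grows clockwise seen from above, from a stop at 0 to a stop at 1.571 (a quarter turn). Starts at 0 to 0.15. Friction about 0.05 N m; stays where it is left. The blade has about 13 degrees of play each way in the slot, so the hand must turn some 105 degrees to bring the switch to its stop.
- square_switch (a joint): Angle of the identical switch on the square controller (fixed grey box 120 x 120 mm, 70 high), rad, same sense. Starts at 0 to 0.15; leave it so.
Mind the look-alikes: they are no part of the job. What is shaped like the part that bears driver_handle but pink is not meant.

How it is judged:
On the way, in this order (a step that is already met when the one before it is completed fails the run):
1. the screwdriver is lifted out of its stand (distance of driver_handle from where it was at the start of the episode above 0.06 m), for 0.1 s.
2. the drum's switch is turned to within 17 degrees of its quarter-turn stop with the upright screwdriver standing in it (value of joint drum_switch above 1.27 rad and horizontal distance between driver_handle and drum_slot below 0.02 m and distance between driver_handle and drum_slot below 0.095 m and angle between driver_handle's own z axis and vertical below 0.2 rad), for 0.1 s.
At the end, for the whole second after the job is handed in: The drum controller's switch is within 17 degrees of its quarter-turn stop, the square controller's switch is still below 0.35 rad, and the screwdriver stands upright (within 10 degrees) in its own stand, within 20 mm of where it started (value of joint drum_switch above 1.27 rad and value of joint square_switch below 0.35 rad and distance of driver_handle from where it was at the start of the episode below 0.02 m and angle between driver_handle's own z axis and vertical below 0.18 rad); the robot touches nothing.
It fails at once if the square controller's switch is turned (value of joint square_switch above 0.35 rad).
It also fails if it takes over 51 s, if anything falls off the work surface, if the arm or the gripper's body presses on something with over 40 N, if the wrist force passes 120 N, or if a joint passes its speed limit or range.

## Working session

There is one attempt and no reset: what is moved stays moved. The work goes in short steps, Python scripts to look and compute and a tool call to move; the robot and the scene stay as the last step left them, time stands still between calls to the robot, and variables do not carry over. Pictures are saved under pics/ and viewed, and the job is handed in when it is done.

Besides the shell and the picture viewer there is one more tool, called after "Emit:" as name(argument=value, ...) on one line, values as JSON. servo_tool: Moves the arm, as the interface text tells. Its arguments: {"type":"object","properties":{"targets":{"type":"array","items":{"type":"array"}},"gripper":{"type":"number"},"newtons":{"type":"number"}},"required":["targets"]}

```bash
mkdir -p pics; ls; python3 - <<'E'
from workcell import bot
import cv2
print(bot.observe()); print(bot.tcp_to_grasp)
for n in ("scene","side","wrist"):
    print(n,bot.get_calibration(n))
    cv2.imwrite(f"pics/{n}0.png",bot.grab_frame(n))
E
```

```text
pics
{'clock': 0.0, 'qpos': array([-1.39821168,  0.52207102, -0.03632371,  1.5999756 ,  0.02120204,
        1.02109791, -0.11278467]), 'qd': array([ 0.00050914, -0.00078715, -0.00121281,  0.00113769, -0.0018215 ,
        0.00018283, -0.00026625]), 'joint_efforts': array([ 8.96564393e-05, -9.27134585e+01,  1.97983235e+00, -3.69929874e+01,
        1.77437591e-02,  8.39708315e-03, -6.86409317e-05]), 'position': array([0.15021303, 0.6063431 , 0.23070186]), 'tool_rot': array([-3.14042900e+00,  8.60308566e-05,  2.89881070e+00]), 'force': array([ 0.27747201, -0.14308596,  0.46663859]), 'moment': array([0.0129085 , 0.02986688, 0.00516877]), 'grip_width': 0.0856858315969957}
0.0187
scene {'fx': 359.9318216569324, 'fy': 359.9318216569324, 'cx': 259.5074128674521, 'cy': 192.55765071509376, 'pose': array([[-0.11047421, -0.62649651,  0.7715553 ,  1.15227897],
       [ 0.99377943, -0.05864287,  0.09467558,  0.06116178],
       [-0.0140677 ,  0.77721499,  0.62907786,  0.62585752],
       [ 0.        ,  0.        ,  0.        ,  1.        ]])}
side {'fx': 381.40738264254566, 'fy': 381.40738264254566, 'cx': 257.5799737193966, 'cy': 191.64304116371315, 'pose': array([[-0.88220728,  0.26320523, -0.39042711,  0.27247833],
       [-0.47036574, -0.53065345,  0.70509785,  0.48706419],
       [-0.02159605,  0.805686  ,  0.59194906,  0.55619606],
       [ 0.        ,  0.        ,  0.        ,  1.        ]])}
wrist {'fx': 310.0826169963388, 'fy': 310.0826169963388, 'cx': 255.68885298129513, 'cy': 192.6088097967643, 'pose': array([[ 0.24086864, -0.92317161, -0.29956048,  0.07219464],
       [ 0.97055497,  0.22837205,  0.07661111,  0.62647729],
       [-0.00231396, -0.30919313,  0.95099645,  0.37331677],
       [ 0.        ,  0.        ,  0.        ,  1.        ]])}
```

View pics/scene0.png

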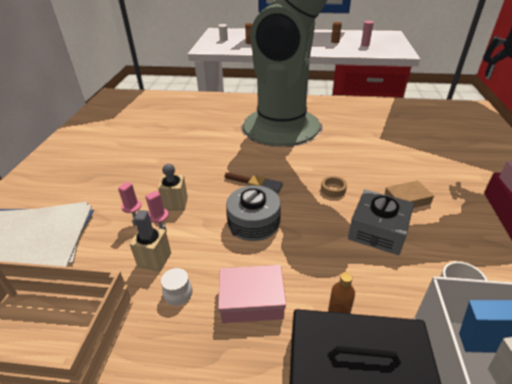

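View pics/side0.png

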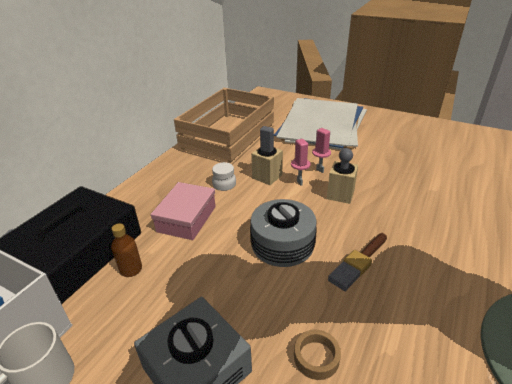

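View pics/wrist0.png

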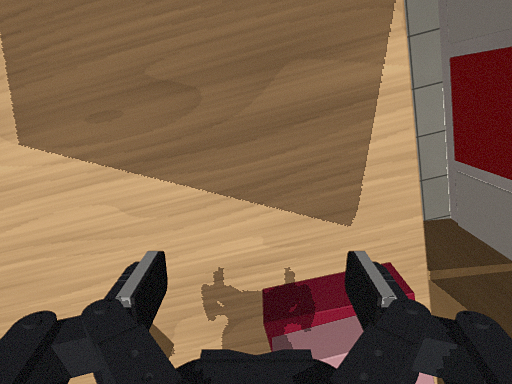

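```bash
python3 - <<'E'
import cv2
s=cv2.imread("pics/scene0.png"); d=cv2.imread("pics/side0.png")
c=lambda im,x,y,w,h,k:cv2.resize(im[y:y+h,x:x+w],None,fx=k,fy=k,interpolation=cv2.INTER_CUBIC)
cv2.imwrite("pics/a1.png",c(s,110,155,180,125,4.4))
cv2.imwrite("pics/a2.png",c(d,230,110,140,160,3.7))
E
```

```text
(no output)
```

View pics/a1.png

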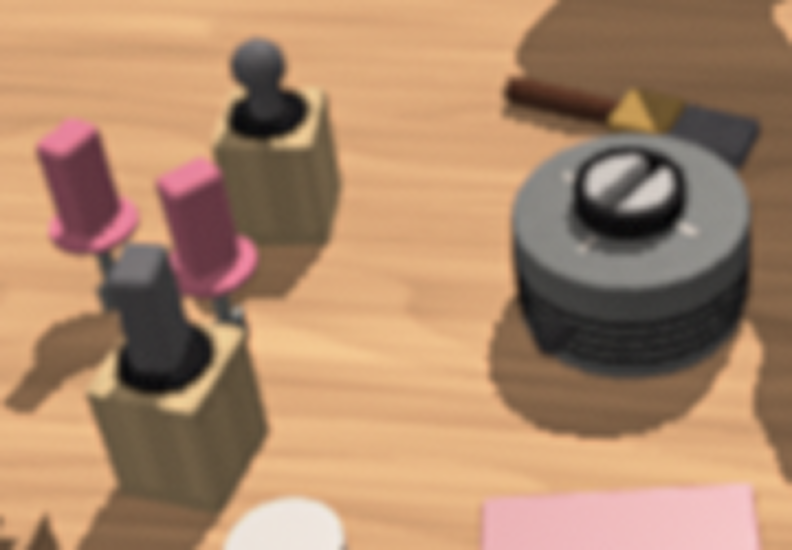

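View pics/a2.png

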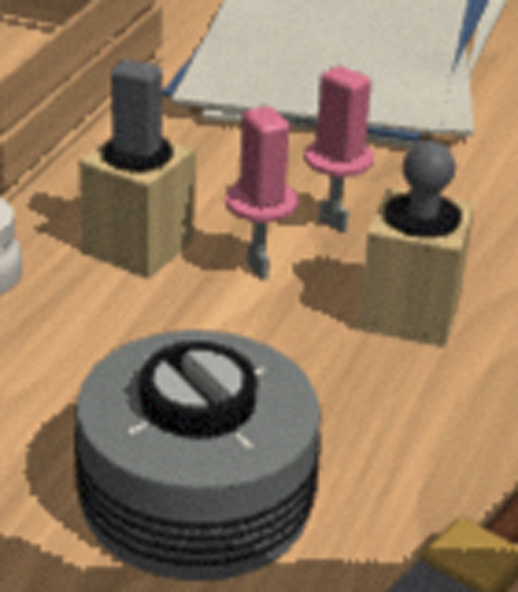

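```bash
cat > h.py <<'E'
import numpy as np
from workcell import bot
def ray(n,u,v,cal=None):
    c=cal or bot.get_calibration(n); P=c["pose"]
    d=np.array([(u-c["cx"])/c["fx"],-(v-c["cy"])/c["fy"],-1.])
    return P[:3,3],P[:3,:3]@d
def atz(n,u,v,z,cal=None):
    o,d=ray(n,u,v,cal); return o+d*(z-o[2])/d[2]
def tri(rs):
    A=np.zeros((3,3));b=np.zeros(3)
    for o,d in rs:
        d=d/np.linalg.norm(d);M=np.eye(3)-np.outer(d,d);A+=M;b+=M@o
    return np.linalg.solve(A,b)
def proj(n,p,cal=None):
    c=cal or bot.get_calibration(n);P=c["pose"];q=P[:3,:3].T@(np.asarray(p)-P[:3,3])
    return np.array([c["cx"]+c["fx"]*q[0]/-q[2],c["cy"]+c["fy"]*q[1]/q[2]])
E
python3 - <<'E'
from h import *
S=lambda x,y:("scene",110+x/4.4,155+y/4.4)
D=lambda x,y:("side",230+x/3.7,110+y/3.7)
def both(a,b,z):
    print(tri([ray(*a),ray(*b)]).round(4),atz(*a,z).round(4),atz(*b,z).round(4))
both(S(143,262),D(137,70),.14)
both(S(631,187),D(197,382),.086)
both(S(268,110),D(423,215),.08) # awl guard
both(S(165,357),D(137,152),.08) # guard
for a,b in ((S(600,212),S(660,160)),(D(163,352),D(230,400))):
    p,q=atz(*a,.086),atz(*b,.086); print("slot",np.degrees(np.arctan2(*(q-p)[1::-1])))
print("sd handle tops")
for c in ((118,262),(130,245),(165,252),(152,275)): print(atz(*S(*c),.14).round(4))
for c in ((112,68),(125,62),(162,67),(150,76)): print(atz(*D(*c),.14).round(4))
# pink tops z unknown: triangulate
print(tri([ray(*S(72,133)),ray(*D(346,74))]),tri([ray(*S(190,172)),ray(*D(265,115))]))
print(tri([ray(*S(232,315)),ray(*D(260,270))]))
E
```

```text
[ 0.6457 -0.2401  0.139 ] [ 0.6481 -0.2383  0.14  ] [ 0.6451 -0.2404  0.14  ]
[ 0.5062 -0.0336  0.084 ] [ 0.5098 -0.0323  0.086 ] [ 0.5051 -0.0329  0.086 ]
[ 0.4522 -0.2506  0.0788] [ 0.4535 -0.2502  0.08  ] [ 0.4518 -0.2482  0.08  ]
[ 0.647  -0.2423  0.0774] [ 0.6501 -0.2402  0.08  ] [ 0.6451 -0.2394  0.08  ]
slot 150.08842300311312
slot 157.1406324451374
sd handle tops
[ 0.6492 -0.2497  0.14  ]
[ 0.6374 -0.2485  0.14  ]
[ 0.6405 -0.2306  0.14  ]
[ 0.6561 -0.231   0.14  ]
[ 0.6609 -0.2359  0.14  ]
[ 0.6572 -0.2471  0.14  ]
[ 0.6325 -0.2511  0.14  ]
[ 0.6339 -0.2366  0.14  ]
[ 0.53411739 -0.32463186  0.12163085] [ 0.56056532 -0.25094461  0.12170146]
[ 0.55469382 -0.24898172  0.00999338]
```

Emit:
servo_tool(targets=[[[-1, 0, -0.3], 0.95], [[-1, 0, -0.3], 0.95], [[-1, 0, -0.3], 0.95], [[-1, 0, -0.3], 0.95]])

```text
clock: 0.65
position: [0.3375, 0.5343, 0.2915]
tool_rot: [-3.141, 0.0, 2.564]
force: [-1.0, -0.2, -0.2]
grip_width: 0.0854
```

```bash
python3 - <<'E'
from h import *
print(bot.observe()["qpos"].round(3))
E
```

```text
[-1.156  0.482  0.082  1.511 -0.042  1.151 -0.072]
```

Emit:
servo_tool(targets=[[[-1, 0, 0], 0.93], [[-1, 0, 0], 0.93], [[-1, -0.1, 0], 0.93], [[-1, -0.1, 0], 0.93], [[-1, -0.1, 0], 0.93], [[-1, -0.1, 0], 0.93], [[-1, -0.1, 0], 0.93], [[-1, -0.1, 0], 0.93], [[-1, -0.1, 0], 0.93], [[-1, 0, 0], 0.93], [[-1, 0, 0], 0.93], [[-1, 0, 0], 0.93]])

```text
clock: 2.15
position: [0.609, 0.0227, 0.2911]
tool_rot: [-3.141, 0.0, 1.591]
force: [0.4, -0.3, -0.3]
grip_width: 0.0855
```

Emit:
servo_tool(targets=[[[0, 0, 0], 0]])

```text
clock: 2.28
position: [0.6089, 0.0199, 0.2914]
tool_rot: [3.142, 0.002, 1.586]
force: [-0.2, 0.8, -0.2]
grip_width: 0.0857
```

```bash
python3 - <<'E'
from h import *
import cv2,pickle
print(bot.observe()["qpos"].round(3))
c=bot.get_calibration("wrist"); f=bot.grab_frame("wrist"); pickle.dump(c,open("c1.pkl","wb"))
cv2.imwrite("pics/w1.png",cv2.resize(f,(800,600),interpolation=cv2.INTER_CUBIC)); cv2.imwrite("w1raw.png",f)
E
```

```text
[-0.418  0.47   0.423  1.588 -0.206  1.128  0.069]
```

View pics/w1.png

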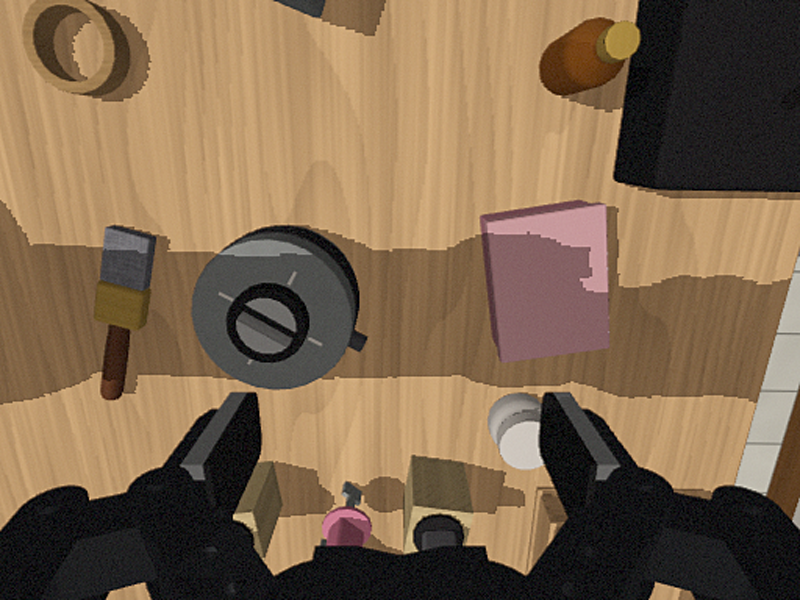

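```bash
python3 - <<'E'
import cv2
f=cv2.imread("w1raw.png"); cv2.imwrite("pics/w1c.png",cv2.resize(f[170:240,135:210],None,fx=8,fy=8,interpolation=cv2.INTER_CUBIC))
E
```

```text
(no output)
```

View pics/w1c.png

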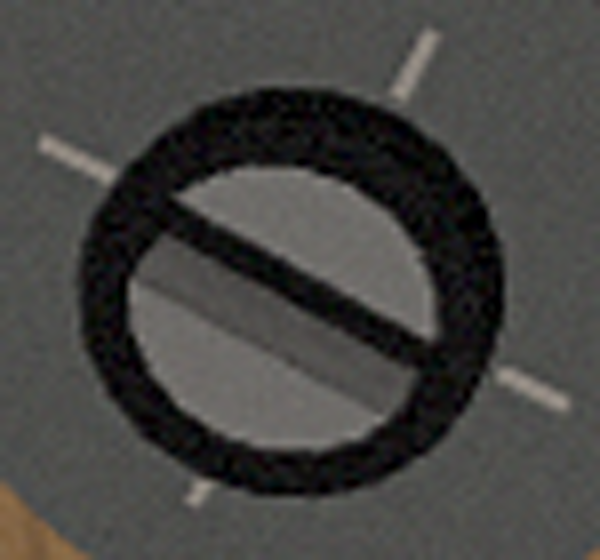

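```bash
python3 - <<'E'
from h import *
import pickle
c=pickle.load(open("c1.pkl","rb"))
W=lambda x,y,z:atz("wrist",135+x/8,170+y/8,z,c)
print(W(283,308,.086),W(292,292,.0875), c["pose"][:3,3])
def ang(a,b,z): p,q=W(*a,z),W(*b,z); return np.degrees(np.arctan2(*(q-p)[1::-1]))%180
print(ang((165,195),(430,355),.085),ang((130,280),(380,410),.086),"marks",ang((40,143),(565,405),.07),ang((435,35),(195,500),.07))
print("line pts",W(165,195,.086),W(430,355,.086),W(130,280,.086),W(380,410,.086))
W2=lambda x,y,z:atz("wrist",x/1.5625,y/1.5625,z,c)
print(W2(438,530,.14))
E
```

```text
[ 0.50593019 -0.03564818  0.086     ] [ 0.50788843 -0.03248128  0.0875    ] [0.60670737 0.10041411 0.43376611]
146.6652214985133 150.40081614656512 marks 151.79839156614977 61.33876197286101
line pts [ 0.48973879 -0.01800416  0.086     ] [ 0.52760888 -0.04291308  0.086     ] [ 0.48335419 -0.03151684  0.086     ] [ 0.51952517 -0.05206413  0.086     ]
[ 0.63974405 -0.17793319  0.14      ]
```

Emit:
servo_tool(targets=[[[-0.9, 0.1, 0], 0], [[-0.9, 0.1, 0], 0], [[-0.9, 0.1, 0], 0], [[-0.9, 0.1, 0], 0], [[-0.9, 0.1, 0], 0], [[-0.6, 0.1, 0], 0], [[0, 0, 0], 0], [[0, 0, 0], 0]])

```text
clock: 3.32
position: [0.645, -0.2282, 0.291]
tool_rot: [-3.141, -0.001, 1.595]
force: [0.4, 0.6, 0.9]
grip_width: 0.0856
```

```bash
python3 - <<'E'
from h import *
import cv2,pickle
print(bot.observe()["qpos"].round(3))
c=bot.get_calibration("wrist"); f=bot.grab_frame("wrist"); pickle.dump(c,open("c2.pkl","wb"))
cv2.imwrite("pics/w2.png",cv2.resize(f,(800,600),interpolation=cv2.INTER_CUBIC)); cv2.imwrite("w2raw.png",f)
E
```

```text
[-1.000e-03  6.090e-01  4.350e-01  1.369e+00 -2.600e-01  1.220e+00
  4.790e-01]
```

View pics/w2.png

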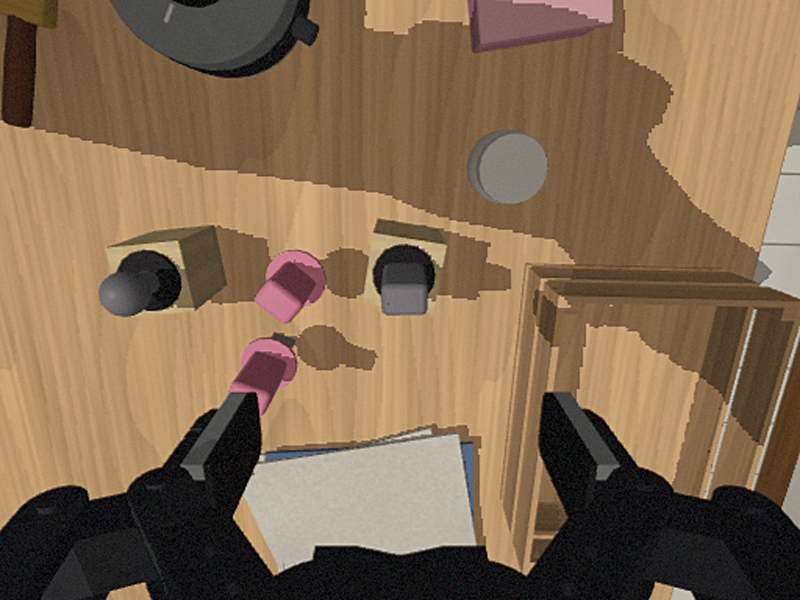

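```bash
python3 - <<'E'
import cv2
f=cv2.imread("w2raw.png"); cv2.imwrite("pics/w2c.png",cv2.resize(f[135:210,220:300],None,fx=8,fy=8,interpolation=cv2.INTER_CUBIC))
E
```

```text
(no output)
```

View pics/w2c.png

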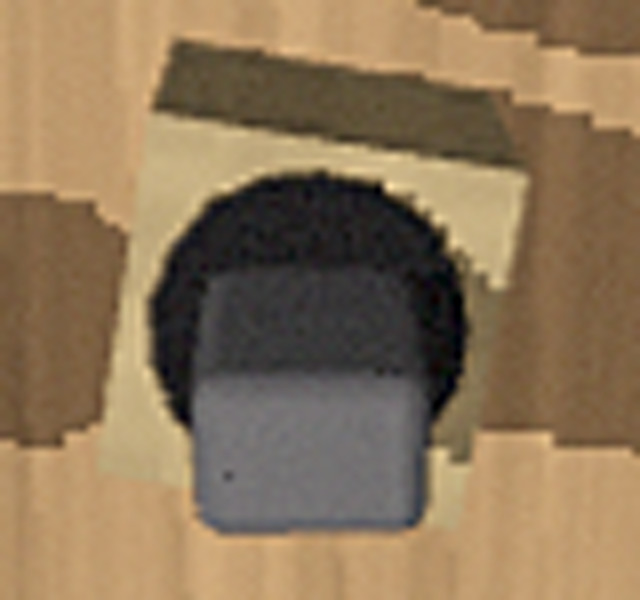

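```bash
python3 - <<'E'
from h import *
import pickle
c=pickle.load(open("c2.pkl","rb"))
W=lambda x,y,z:atz("wrist",220+x/8,135+y/8,z,c)
P=[W(*p,.14) for p in ((195,378),(428,372),(422,530),(203,532))]
print(np.round(P,4),np.mean(P,0))
def ang(a,b): return np.degrees(np.arctan2(*(b-a)[1::-1]))%180
print(ang(P[0],P[1]),ang(P[3],P[2]),ang(P[0],P[3]),ang(P[1],P[2]))
print("guard",W(309,322,.08))
print("mid edge",W(203,370,.14),W(415,368,.14))
print("stand",[W(*p,.075).round(4) for p in ((152,112),(528,172),(100,472))],ang(W(152,112,.075),W(528,172,.075)))
for p in [(270,285)]: pass
o=bot.observe();print(o["position"],o["tool_rot"],o["qpos"])
E
```

```text
[[ 0.6327 -0.2333  0.14  ]
 [ 0.6613 -0.2318  0.14  ]
 [ 0.6614 -0.2524  0.14  ]
 [ 0.6339 -0.2534  0.14  ]] [ 0.64734923 -0.24271254  0.14      ]
2.928503963690607 1.9550390586242208 93.58388548708581 90.29931928004353
guard [ 0.64741211 -0.24168928  0.08      ]
mid edge [ 0.63365445 -0.23221169  0.14      ] [ 0.65971204 -0.23132189  0.14      ]
stand [array([ 0.6238, -0.212 ,  0.075 ]), array([ 0.6789, -0.2196,  0.075 ]), array([ 0.6163, -0.2674,  0.075 ])] 172.244791472147
[ 0.64501091 -0.22805513  0.2911409 ] [-3.14150229e+00 -8.93234006e-04  1.59553883e+00] [-0.00145003  0.60902499  0.43487752  1.36933501 -0.26040355  1.21989761
  0.47876887]
```

Emit:
servo_tool(targets=[[[0, 0, 0], -1], [[0, 0, 0], -1], [[0, 0, 0], -1], [[0, 0, 0], -1], [[0, 0, 0], -1], [[0, 0, 0], -1], [[0, 0, 0], -1], [[0, 0, 0], -1], [[0, 0, 0], -1], [[0, 0, 0], -1], [[0, 0, 0], -1], [[0, 0, 0], -1]])

```text
clock: 4.88
position: [0.645, -0.2282, 0.2915]
tool_rot: [3.141, 0.0, 2.646]
force: [-0.2, 0.3, -0.4]
grip_width: 0.0851
```

Emit:
servo_tool(targets=[[[0, 0, 0], -1], [[0, 0, 0], -1], [[0, 0, 0], -1], [[0, 0, 0], -1], [[0, 0, 0], -1], [[0, 0, 0], -1], [[0, 0, 0], -0.1], [[0, 0, 0], 0], [[0, 0, 0], 0]])

```text
clock: 6.0
position: [0.6447, -0.2296, 0.2914]
tool_rot: [-3.142, 0.0, -3.111]
force: [-0.0, -0.4, 0.6]
grip_width: 0.0854
```

```bash
python3 - <<'E'
from h import *
import cv2,pickle
o=bot.observe();print(o["position"],o["tool_rot"],o["qpos"].round(3))
c=bot.get_calibration("wrist"); f=bot.grab_frame("wrist"); pickle.dump(c,open("c3.pkl","wb"))
cv2.imwrite("pics/w3.png",cv2.resize(f,(800,600),interpolation=cv2.INTER_CUBIC)); cv2.imwrite("w3raw.png",f)
E
```

```text
[ 0.64469315 -0.22964052  0.2913608 ] [-3.14154298e+00  2.47334412e-05 -3.11114875e+00] [ 0.222  0.574  0.057  1.355 -0.033  1.214  1.882]
```

View pics/w3.png

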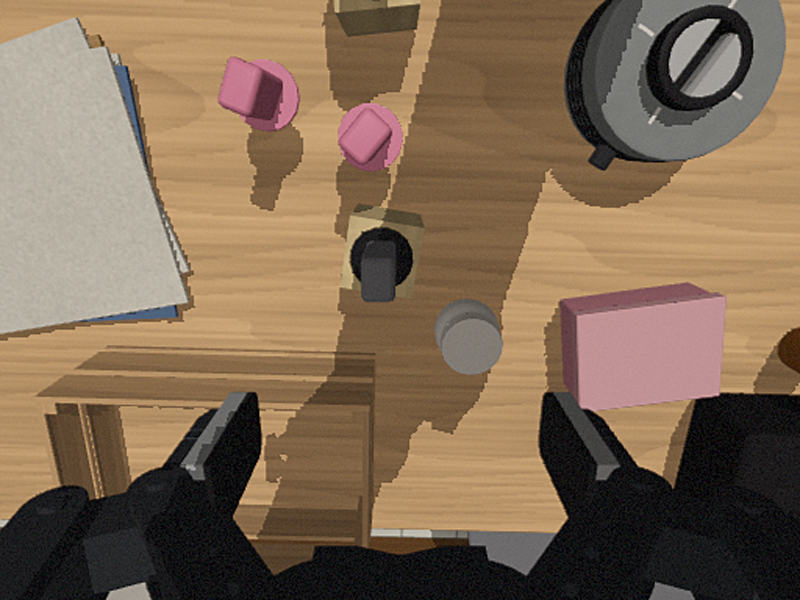

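```bash
python3 - <<'E'
import cv2
f=cv2.imread("w3raw.png"); a=cv2.resize(f[130:205,210:285],None,fx=8,fy=8,interpolation=cv2.INTER_CUBIC)
b=cv2.resize(f[0:90,355:510],None,fx=5,fy=5,interpolation=cv2.INTER_CUBIC)
cv2.imwrite("pics/w3a.png",a);cv2.imwrite("pics/w3b.png",b)
E
```

```text
(no output)
```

View pics/w3a.png

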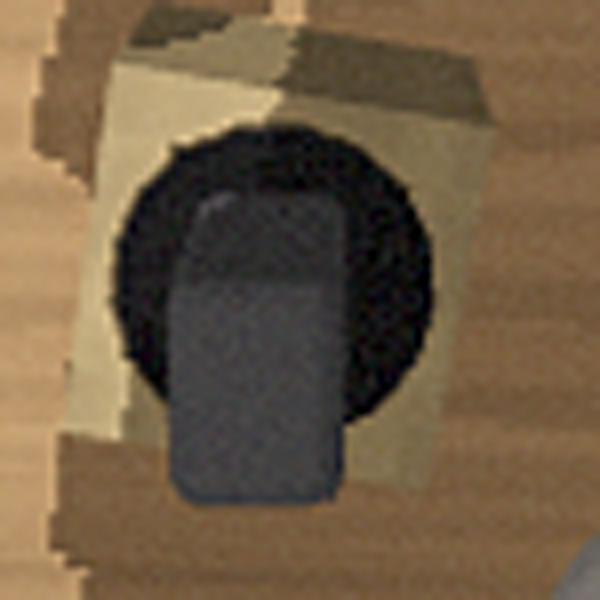

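View pics/w3b.png

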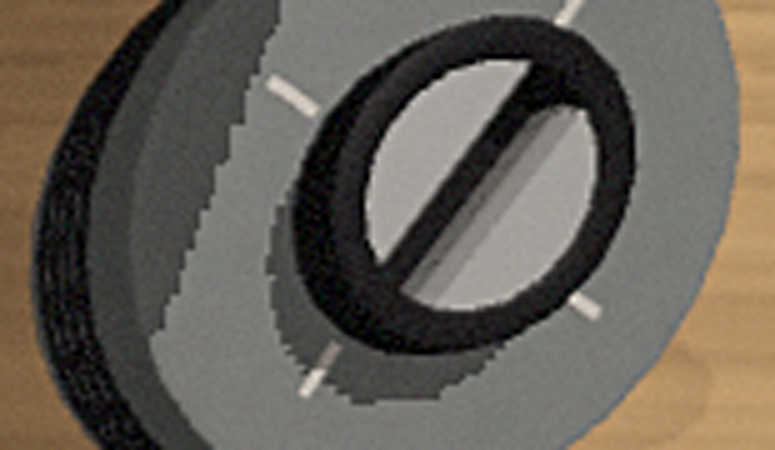

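```bash
python3 - <<'E'
from h import *
import pickle
c=pickle.load(open("c3.pkl","rb"))
W=lambda x,y,z:atz("wrist",210+x/8,130+y/8,z,c)
P=[W(*p,.14) for p in ((168,285),(343,285),(343,502),(170,502))]
print(np.round(P,4),np.mean(P,0))
def ang(a,b): return np.degrees(np.arctan2(*(b-a)[1::-1]))%180
print(ang(P[0],P[3]),ang(P[1],P[2]),ang(P[0],P[1]))
print("guard",W(273,278,.08))
V=lambda x,y,z:atz("wrist",355+x/5,y/5,z,c)
print("drum",V(481,187,.086), ang(V(385,262,.086),V(530,65,.086)),ang(V(408,293,.086),V(562,108,.086)),"marks",ang(V(305,390,.07),V(570,12,.07)))
o=bot.observe(); p=o["position"]
y=o["tool_rot"][2]; 
d=np.array([.647,-.242])-p[:2]
print("tool shift units",(d@[np.cos(y),np.sin(y)])/.05,(d@[np.sin(y),-np.cos(y)])/.05)
E
```

```text
[[ 0.633  -0.2534  0.14  ]
 [ 0.6323 -0.2322  0.14  ]
 [ 0.66   -0.2315  0.14  ]
 [ 0.6606 -0.253   0.14  ]] [ 0.64646102 -0.24253368  0.14      ]
0.8249640729219289 1.5567842261252207 91.73186555578272
guard [ 0.64546907 -0.2426578   0.08      ]
drum [ 0.50584178 -0.03501403  0.086     ] 149.63225716691016 145.8770143348555 marks 151.31068147841592
tool shift units -0.03937370593625024 -0.24560704374903541
```

Emit:
servo_tool(targets=[[[-0.03, -0.25, 0], 0], [[0, 0, 0.6], 0], [[0, 0, 0.6], 0], [[0, 0, 0.6], 0], [[0, 0, 0.6], 0], [[0, 0, 0.6], 0], [[0, 0, 0.5], 0], [[0, 0, 0.36], 0], [[0, 0, 0], 0], [[0, 0, 0], 0]])

```text
clock: 7.3
position: [0.647, -0.2429, 0.0993]
tool_rot: [-3.141, 0.001, -3.111]
force: [0.2, -0.4, 0.1]
grip_width: 0.0854
```

```bash
python3 - <<'E'
from h import *
import cv2
o=bot.observe();print(o["position"],o["tool_rot"],o["qpos"].round(3))
cv2.imwrite("pics/w4.png",bot.grab_frame("wrist"));cv2.imwrite("pics/s4.png",bot.grab_frame("side"))
E
```

```text
[ 0.6469906  -0.24290371  0.09925994] [-3.14105944e+00  1.11404622e-03 -3.11068390e+00] [ 0.25   0.771  0.038  1.511 -0.035  0.86   1.902]
```

View pics/w4.png

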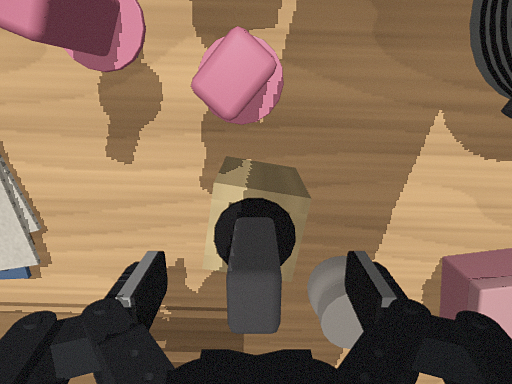

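View pics/s4.png

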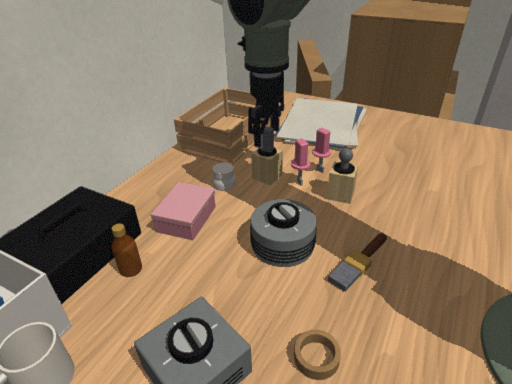

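Emit:
servo_tool(targets=[[[0, 0, 0], 0], [[0, 0, 0], 0], [[0, 0, 0], 0], [[0, 0, 0], 0], [[0, 0, 0], 0], [[0, 0, 0], 0], [[0, 0, 0], 0], [[0, 0, 0], 0]], gripper=-1, newtons=80)

```text
clock: 8.4
position: [0.6467, -0.2426, 0.0985]
tool_rot: [-3.141, 0.0, -3.11]
force: [-0.3, 0.5, 5.4]
grip_width: 0.021
```

Emit:
servo_tool(targets=[[[0, 0, -0.2], 0], [[0, 0, -0.4], 0], [[0, 0, -0.6], 0], [[0, 0, -0.6], 0], [[0, 0, -0.6], 0], [[0, 0, -0.6], 0], [[0, 0, 0], 0], [[0, 0, 0], 0]])

```text
clock: 9.4
position: [0.6463, -0.2424, 0.2485]
tool_rot: [3.142, -0.0, -3.11]
force: [0.6, 0.1, -1.7]
grip_width: 0.0211
```

```bash
python3 - <<'E'
from h import *
import cv2
o=bot.observe();print(o["position"],o["tool_rot"],o["qpos"].round(3))
p=o["position"];y=o["tool_rot"][2]
cv2.imwrite("pics/w5.png",bot.grab_frame("wrist"));s=bot.grab_frame("side");c=bot.grab_frame("scene");cv2.imwrite("s5.png",s);cv2.imwrite("c5.png",c)
cv2.imwrite("pics/s5.png",cv2.resize(s[60:200,200:340],None,fx=4,fy=4,interpolation=cv2.INTER_CUBIC))
cv2.imwrite("pics/c5.png",cv2.resize(c[100:300,60:260],None,fx=3,fy=3,interpolation=cv2.INTER_CUBIC))
d=np.array([.506,-.035])-p[:2]
print("tool shift units",(d@[np.cos(y),np.sin(y)])/.05,(d@[np.sin(y),-np.cos(y)])/.05)
E
```

```text
[ 0.64626584 -0.24235717  0.24853035] [ 3.14157915e+00 -4.55042960e-05 -3.11035915e+00] [ 0.241  0.616  0.054  1.39  -0.034  1.136  1.901]
tool shift units 2.674439875391382 4.232726332393697
```

View pics/w5.png

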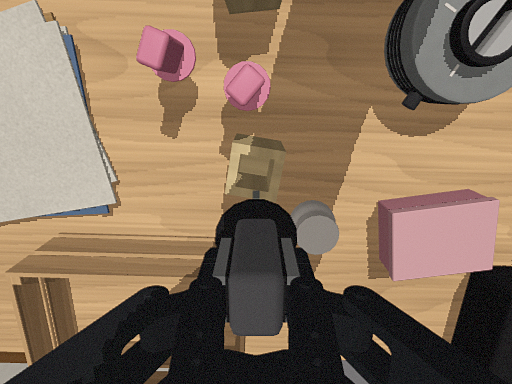

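View pics/s5.png

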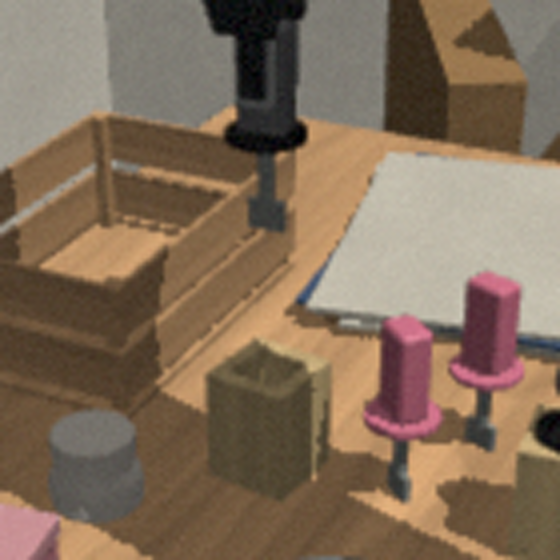

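View pics/c5.png

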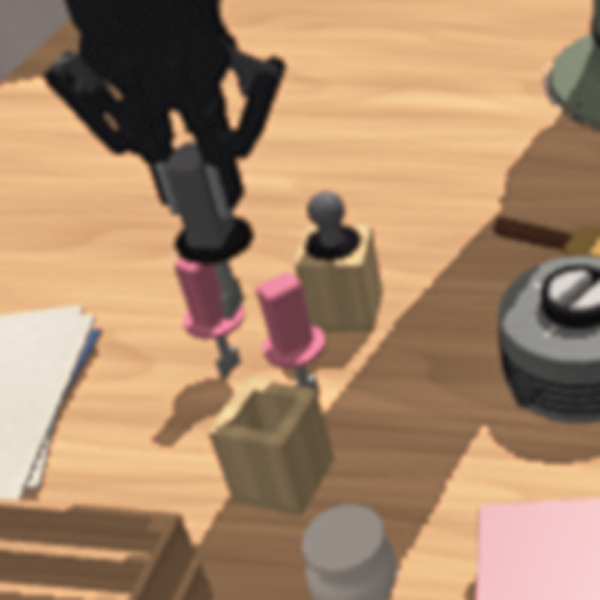

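Emit:
servo_tool(targets=[[[0.3, 0.5, 0], 0], [[0.45, 0.7, 0], 0], [[0.5, 0.8, 0], 0], [[0.5, 0.8, 0], 0], [[0.5, 0.8, 0], 0], [[0.42, 0.63, 0], 0]])

```text
clock: 10.3
position: [0.5052, -0.0337, 0.248]
tool_rot: [3.141, -0.001, -3.11]
force: [0.0, -0.3, -1.6]
grip_width: 0.0209
```

Emit:
servo_tool(targets=[[[0, 0, 0], 0.9], [[0, 0, 0], 0.95], [[0, 0, 0], 0.95], [[0, 0, 0], 0.95], [[0, 0, 0], 0.95], [[0, 0, 0], 0.95], [[0, 0, 0], 0.9], [[0, 0, 0], 0], [[0, 0, 0], 0]])

```text
clock: 11.42
position: [0.5064, -0.0352, 0.2481]
tool_rot: [-3.141, -0.0, 2.603]
force: [0.5, 0.7, -1.0]
grip_width: 0.0209
```

```bash
cat > look.py <<'E'
from h import *
import cv2,sys,pickle
t=sys.argv[1]
o=bot.observe();print(o["position"],np.degrees(o["tool_rot"]),o["qpos"].round(3),o["force"].round(1),o["moment"].round(2),o["clock"])
cw=bot.get_calibration("wrist");pickle.dump(cw,open(f"cw{t}.pkl","wb"))
w=bot.grab_frame("wrist");s=bot.grab_frame("side");c=bot.grab_frame("scene")
for n,f in zip("wsc",(w,s,c)): cv2.imwrite(f"{n}{t}raw.png",f)
m=np.hstack([cv2.resize(s[120:270,225:345],None,fx=3.3,fy=3.3,interpolation=cv2.INTER_CUBIC),cv2.resize(c[100:250,190:310],None,fx=3.3,fy=3.3,interpolation=cv2.INTER_CUBIC)])
cv2.imwrite(f"pics/m{t}.png",m);cv2.imwrite(f"pics/w{t}.png",w)
E
python3 look.py 6
```

```text
[ 0.50637356 -0.03516707  0.24814067] [-1.79986279e+02 -1.75136810e-02  1.49147876e+02] [-0.142  0.317  0.119  1.89  -0.046  0.938  1.031] [ 0.5  0.7 -1. ] [ 0.02 -0.01  0.01] 11.425
```

View pics/m6.png

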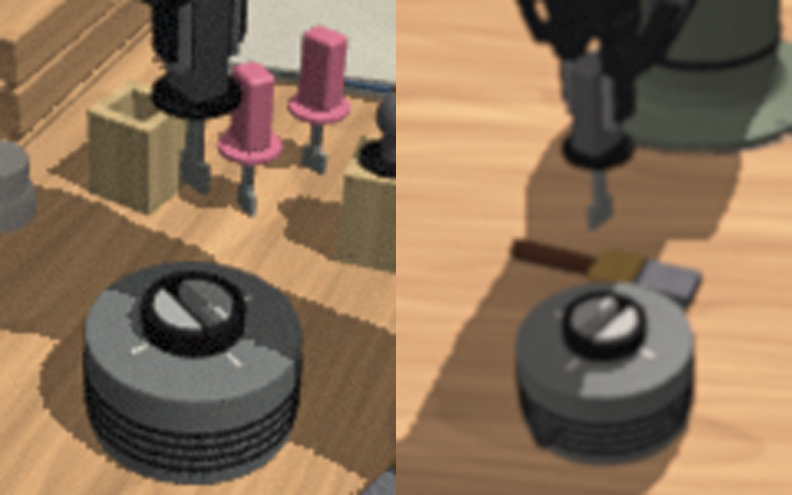

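View pics/w6.png

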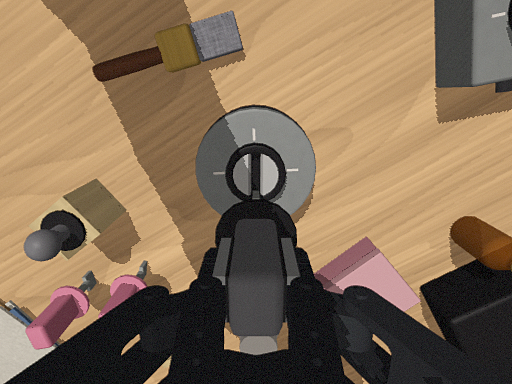

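```bash
python3 - <<'E'
import cv2
f=cv2.imread("w6raw.png"); a=cv2.resize(f[95:215,190:320],None,fx=6,fy=6,interpolation=cv2.INTER_CUBIC)
cv2.imwrite("pics/w6a.png",a)
s=cv2.imread("s6raw.png");c=cv2.imread("c6raw.png")
k=lambda im,x,y:cv2.resize(im[y:y+45,x:x+38],None,fx=10,fy=10,interpolation=cv2.INTER_CUBIC)
import numpy as np
cv2.imwrite("pics/m6a.png",np.hstack([k(s,268,145),k(c,232,135)]))
E
```

```text
(no output)
```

View pics/w6a.png

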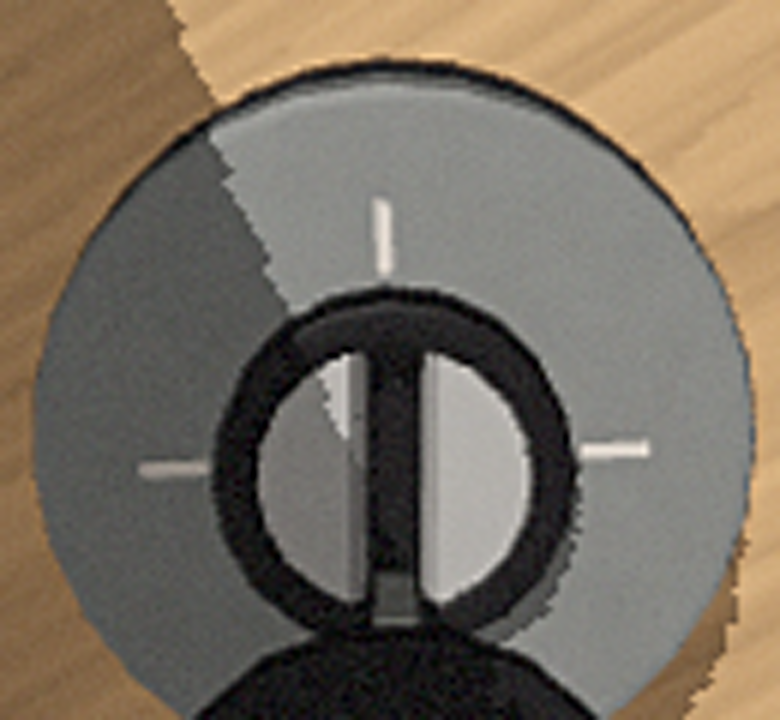

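View pics/m6a.png

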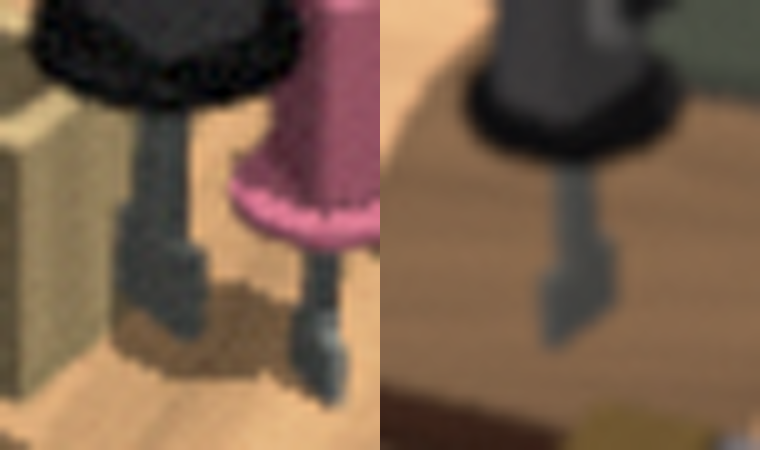

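```bash
python3 - <<'E'
from h import *
import pickle
c=pickle.load(open("cw6.pkl","rb"))
W=lambda x,y,z:atz("wrist",190+x/6,95+y/6,z,c)
def ang(a,b): return np.degrees(np.arctan2(*(b-a)[1::-1]))%180
print("disc",W(394,478,.086),"slot ang",ang(W(366,360,.086),W(366,590,.086)),ang(W(424,360,.086),W(424,590,.086)))
print("tip",tri([ray("side",283.8,177.3),ray("scene",252.1,167.8)]))
print(proj("side",[.506,-.035,.1696]),proj("scene",[.506,-.035,.1696]))
print("marks",ang(W(140,470,.07),W(648,448,.07)))
# lateral: tool y coordinate of the blade vs slot
o=bot.observe();y=o["tool_rot"][2];ty=np.array([np.sin(y),-np.cos(y)]);tx=np.array([np.cos(y),np.sin(y)])
p=o["position"][:2]
for q in (W(366,470,.086),W(424,470,.086),W(370,470,.081),W(417,470,.081)): print((q[:2]-p)@ty*1000)
# blade bottom? tip visible at rows ~ 575-625, x 375-418
for z in (.17,.188): print([((W(x,600,z)[:2]-p)@tx*1000,(W(x,600,z)[:2]-p)@ty*1000) for x in (375,418)])
E
```

```text
disc [ 0.50563051 -0.03507165  0.086     ] slot ang 148.8523696598517 149.4047441966721
tip [ 0.50625854 -0.03377276  0.16860964]
[284.12707319 176.66429036] [251.46976124 167.23247315]
marks 61.69582112741281
-4.985931533389399
4.80435728805371
-4.385279825382117
3.678442631102001
[(np.float64(7.100203168172458), np.float64(-2.4895126116339656)), (np.float64(7.106560037560557), np.float64(2.887504401640148))]
[(np.float64(13.107842353260242), np.float64(-2.2673969238832945)), (np.float64(13.113680742058955), np.float64(2.671058467319307))]
```

Emit:
servo_tool(targets=[[[0, 0, 0.3], 0], [[0, 0, 0.4], 0], [[0, 0, 0.4], 0], [[0, 0, 0.3], 0], [[0, 0, 0.15], 0], [[0, 0, 0.1], 0], [[0, 0, 0], 0], [[0, 0, 0], 0]])

```text
clock: 12.58
position: [0.5067, -0.0352, 0.1662]
tool_rot: [3.141, 0.001, 2.601]
force: [-0.7, 0.1, -0.2]
grip_width: 0.0217
```

Emit:
servo_tool(targets=[[[0, 0, 0.1], 0], [[0, 0, 0.1], 0], [[0, 0, 0], 0], [[0, 0, 0], 0]])

```text
clock: 13.08
position: [0.5065, -0.0352, 0.1558]
tool_rot: [-3.142, -0.0, 2.601]
force: [0.5, -0.2, -0.6]
grip_width: 0.0213
```

```bash
python3 look.py 7
```

```text
[ 0.50647957 -0.03520653  0.15579549] [-1.79995451e+02 -4.09564352e-03  1.49038348e+02] [-0.125  0.444  0.101  1.982 -0.066  0.719  1.047] [ 0.5 -0.2 -0.6] [-0.02  0.02  0.02] 13.075
```

View pics/m7.png

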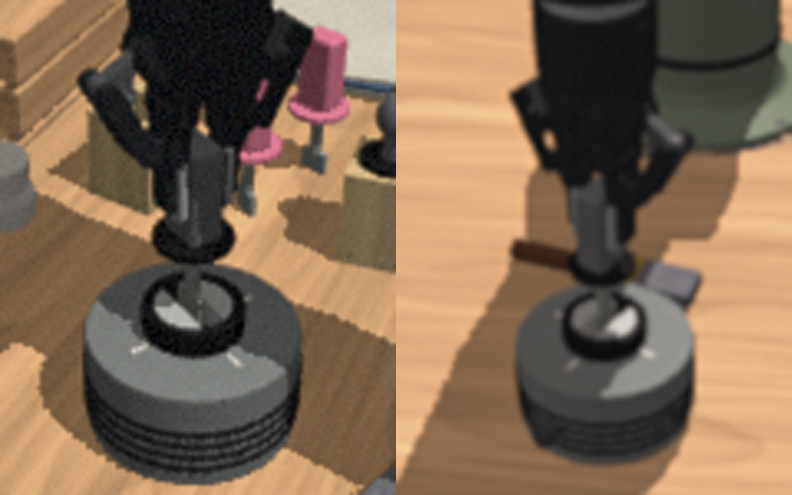

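Emit:
servo_tool(targets=[[[0, 0, 0], 0.7], [[0, 0, 0], 0.8], [[0, 0, 0], 0.8], [[0, 0, 0], 0.8], [[0, 0, 0], 0.8], [[0, 0, 0], 0.8], [[0, 0, 0], 0.8], [[0, 0, 0], 0.8], [[0, 0, 0], 0.8], [[0, 0, 0], 0.8], [[0, 0, 0], 0.8], [[0, 0, 0], 0.8]])

```text
clock: 14.72
position: [0.5068, -0.0352, 0.156]
tool_rot: [3.141, 0.0, 1.77]
force: [1.5, -0.1, -2.6]
grip_width: 0.0209
```

Emit:
servo_tool(targets=[[[0, 0, 0], 0.8], [[0, 0, 0], 0.8], [[0, 0, 0], 0.8], [[0, 0, 0], 0.8], [[0, 0, 0], 0.8], [[0, 0, 0], 0.8], [[0, 0, 0], 0.8], [[0, 0, 0], 0.8], [[0, 0, 0], 0.8], [[0, 0, 0], 0.8], [[0, 0, 0], 0.8], [[0, 0, 0], 0]])

```text
clock: 16.23
position: [0.507, -0.0353, 0.156]
tool_rot: [3.14, -0.0, 1.005]
force: [1.9, -1.3, -1.9]
grip_width: 0.0212
```

```bash
python3 look.py 8
```

```text
[ 0.50702602 -0.03531925  0.15600462] [ 1.79927308e+02 -1.43714615e-02  5.75668711e+01] [-0.443  0.499  0.535  1.997 -0.37   0.739 -0.251] [ 1.9 -1.3 -1.9] [-0.55 -0.93  0.08] 16.225
```

View pics/m8.png

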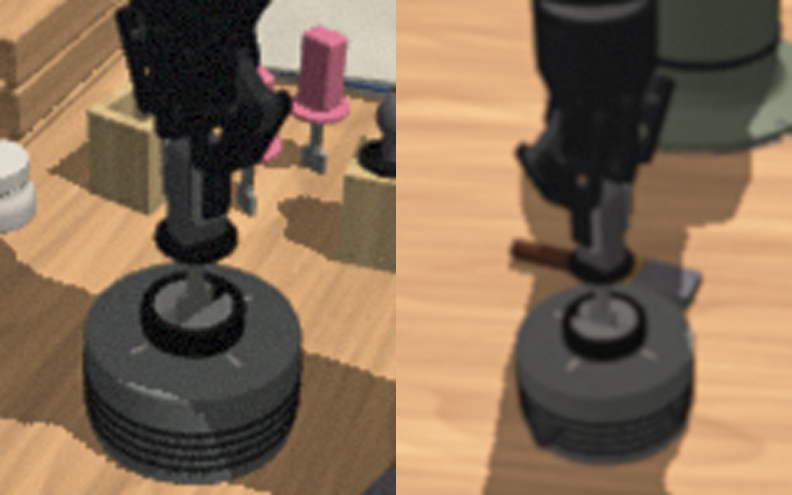

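Emit:
servo_tool(targets=[[[0, 0, 0], 0.6], [[0, 0, 0], 0.6], [[0, 0, 0], 0.5], [[0, 0, 0], 0.4], [[0, 0, 0], 0.4], [[0, 0, 0], 0], [[0, 0, 0], 0]])

```text
clock: 17.25
position: [0.507, -0.0355, 0.156]
tool_rot: [3.141, -0.001, 0.786]
force: [4.3, -2.7, -1.9]
grip_width: 0.0214
```

```bash
python3 look.py 9; python3 - <<'E'
import cv2,numpy as np
s=cv2.imread("s9raw.png");c=cv2.imread("c9raw.png");w=cv2.imread("w9raw.png")
k=lambda im,x,y:cv2.resize(im[y:y+45,x:x+45],None,fx=8,fy=8,interpolation=cv2.INTER_CUBIC)
cv2.imwrite("pics/m9a.png",np.hstack([k(s,262,190),k(c,230,178)]))
E
```

```text
[ 0.50695696 -0.03547774  0.15597954] [ 1.79940082e+02 -2.86647286e-02  4.50625769e+01] [-0.484  0.514  0.595  1.999 -0.417  0.748 -0.422] [ 4.3 -2.7 -1.9] [-0.87 -1.46  0.07] 17.25
```

View pics/m9a.png

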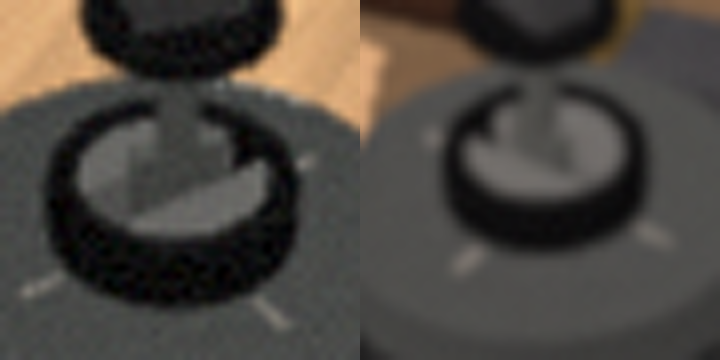

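View pics/w9.png

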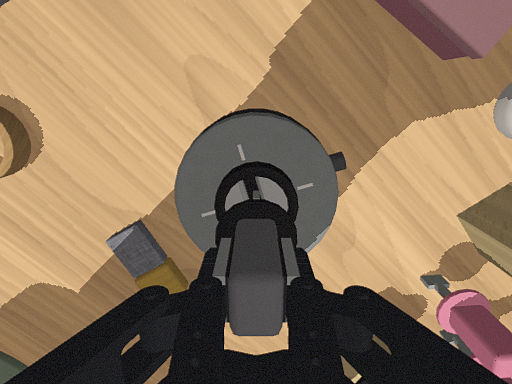

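```bash
python3 - <<'E'
import cv2,numpy as np
w=cv2.imread("w9raw.png")
cv2.imwrite("pics/w9a.png",cv2.resize(w[135:225,195:325],None,fx=6,fy=6,interpolation=cv2.INTER_CUBIC))
E
```

```text
(no output)
```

View pics/w9a.png

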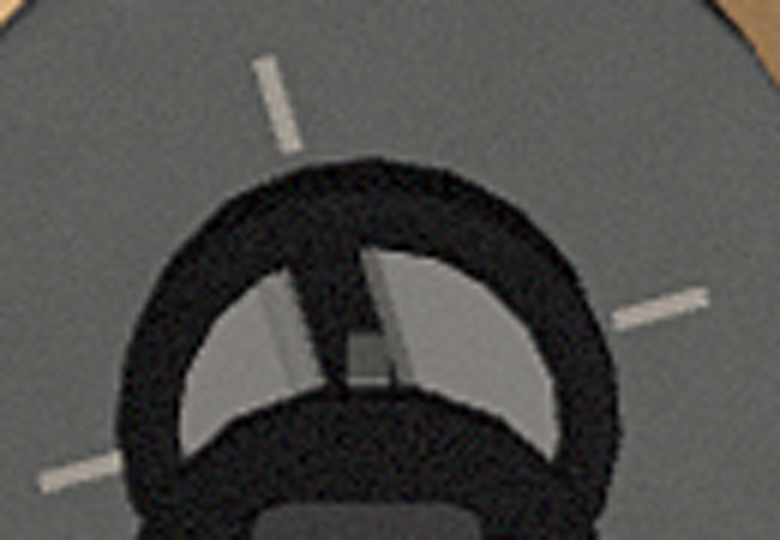

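```bash
python3 - <<'E'
from h import *
import pickle
c=pickle.load(open("cw9.pkl","rb"))
W=lambda x,y,z:atz("wrist",195+x/6,135+y/6,z,c)
def ang(a,b): return np.degrees(np.arctan2(*(b-a)[1::-1]))%180
print(ang(W(290,270,.081),W(330,385,.081)),ang(W(362,250,.086),W(410,385,.086)),ang(W(262,285,.086),W(295,385,.086)),"mark",ang(W(262,58,.07),W(292,150,.07)),ang(W(40,485,.07),W(708,295,.07)))
E
```

```text
62.91519189033832 63.98133951088606 61.73086240994411 mark 62.18277568264182 151.80808847238225
```

Emit:
servo_tool(targets=[[[0, 0, 0], -0.8], [[0, 0, 0], -0.8], [[0, 0, 0], -0.8], [[0, 0, 0], -0.8], [[0, 0, 0], 0], [[0, 0, -0.2], 0], [[0, 0, -0.35], 0], [[0, 0, -0.5], 0], [[0, 0, -0.5], 0], [[0, 0, -0.3], 0], [[0, 0, 0], 0]])

```text
clock: 18.77
position: [0.5067, -0.0351, 0.249]
tool_rot: [3.141, -0.001, 1.065]
force: [0.2, 0.8, -1.7]
grip_width: 0.021
```

```bash
python3 look.py 10; python3 - <<'E'
import cv2,numpy as np
w=cv2.imread("w10raw.png")
cv2.imwrite("pics/w10a.png",cv2.resize(w[95:215,190:320],None,fx=6,fy=6,interpolation=cv2.INTER_CUBIC))
E
```

```text
[ 0.50673732 -0.03505383  0.24900711] [ 1.79946321e+02 -6.10823048e-02  6.10292035e+01] [-0.508  0.364  0.601  1.907 -0.252  0.945 -0.295] [ 0.2  0.8 -1.7] [-0.    0.1   0.07] 18.775
```

View pics/w10a.png

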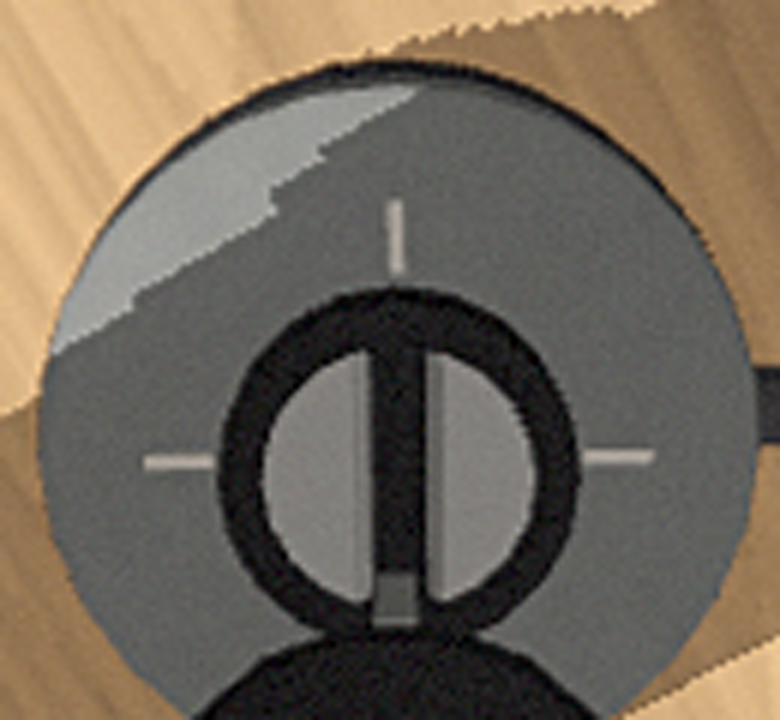

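View pics/m10.png

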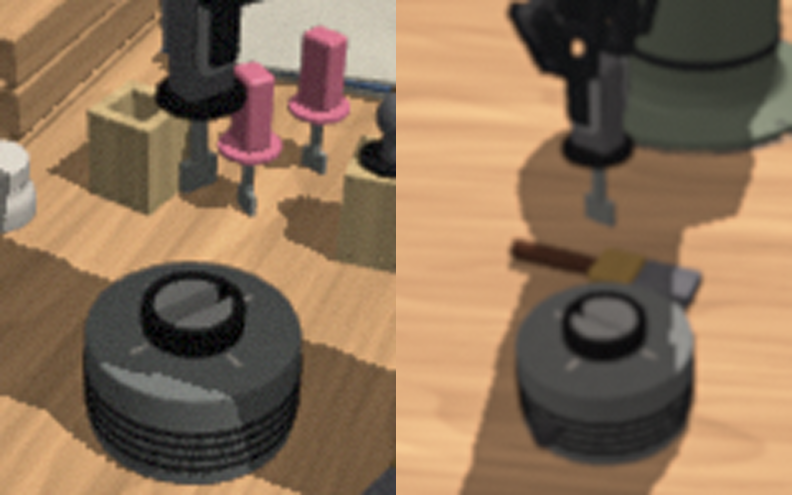

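```bash
python3 - <<'E'
from h import *
o=bot.observe();p=o["position"];y=o["tool_rot"][2]
d=np.array([.6467,-.2426])-p[:2]
print("tool shift units",(d@[np.cos(y),np.sin(y)])/.05,(d@[np.sin(y),-np.cos(y)])/.05)
E
```

```text
tool shift units -2.2687810381911886 4.469995521451127
```

Emit:
servo_tool(targets=[[[0, 0, 0], -1], [[0, 0, 0], -1], [[0, 0, 0], -1], [[0, 0, 0], -1], [[0, 0, 0], -1], [[0, 0, 0], -1], [[0, 0, 0], -1], [[0, 0, 0], -1], [[0, 0, 0], -1], [[0, 0, 0], -1], [[0, 0, 0], -1], [[0, 0, 0], -1]])

```text
clock: 20.42
position: [0.5061, -0.0352, 0.2474]
tool_rot: [-3.14, -0.001, 2.115]
force: [-0.0, 0.4, -0.6]
grip_width: 0.0211
```

Emit:
servo_tool(targets=[[[0, 0, 0], -1], [[0, 0, 0], -1], [[0, 0, 0], -1], [[0, 0, 0], -1], [[0, 0, 0], -1], [[0, 0, 0], -1], [[0, 0, 0], -1], [[0, 0, 0], -1], [[0, 0, 0], -1], [[0, 0, 0], -1], [[0, 0, 0], -1], [[0, 0, 0], -1]])

```text
clock: 21.92
position: [0.5061, -0.0353, 0.2473]
tool_rot: [3.141, -0.002, -3.121]
force: [-1.5, 0.2, -0.2]
grip_width: 0.021
```

```bash
python3 - <<'E'
from h import *
o=bot.observe();p=o["position"];y=o["tool_rot"][2]
d=np.array([.6467,-.2426])-p[:2]
print(p,y,o["qpos"],"tool shift units",(d@[np.cos(y),np.sin(y)])/.05,(d@[np.sin(y),-np.cos(y)])/.05)
E
```

```text
[ 0.50605494 -0.03527974  0.2473397 ] -3.120906745504997 [-0.15017295  0.31821315  0.13026803  1.89128297 -0.05059383  0.93690096
  1.59515642] tool shift units -2.726533338383868 -4.203701410020488
```

Emit:
servo_tool(targets=[[[-0.3, -0.5, 0], 0], [[-0.45, -0.7, 0], 0], [[-0.5, -0.75, 0], 0], [[-0.5, -0.75, 0], 0], [[-0.5, -0.75, 0], 0], [[-0.48, -0.75, 0], 0], [[0, 0, 0], 0], [[0, 0, 0], 0]])

```text
clock: 22.92
position: [0.6462, -0.2423, 0.247]
tool_rot: [3.141, -0.002, -3.124]
force: [0.8, 0.4, -0.9]
grip_width: 0.0211
```

```bash
python3 look.py 11; python3 - <<'E'
from h import *
import cv2
o=bot.observe();p=o["position"];y=o["tool_rot"][2]
d=np.array([.6467,-.2426])-p[:2]
print("tool shift units",(d@[np.cos(y),np.sin(y)])/.05,(d@[np.sin(y),-np.cos(y)])/.05)
s=cv2.imread("s11raw.png");c=cv2.imread("c11raw.png")
k=lambda im,x,y:cv2.resize(im[y:y+130,x:x+100],None,fx=4,fy=4,interpolation=cv2.INTER_CUBIC)
cv2.imwrite("pics/m11a.png",np.hstack([k(s,220,75),k(c,100,150)]))
E
```

```text
[ 0.64623694 -0.24225449  0.24703667] [ 1.79940575e+02 -1.03653791e-01 -1.78969255e+02] [ 0.168  0.625  0.175  1.395 -0.113  1.134  1.948] [ 0.8  0.4 -0.9] [0.04 0.03 0.  ] 22.925
tool shift units -0.0015842436458084594 -0.01850430056953554
```

View pics/m11a.png

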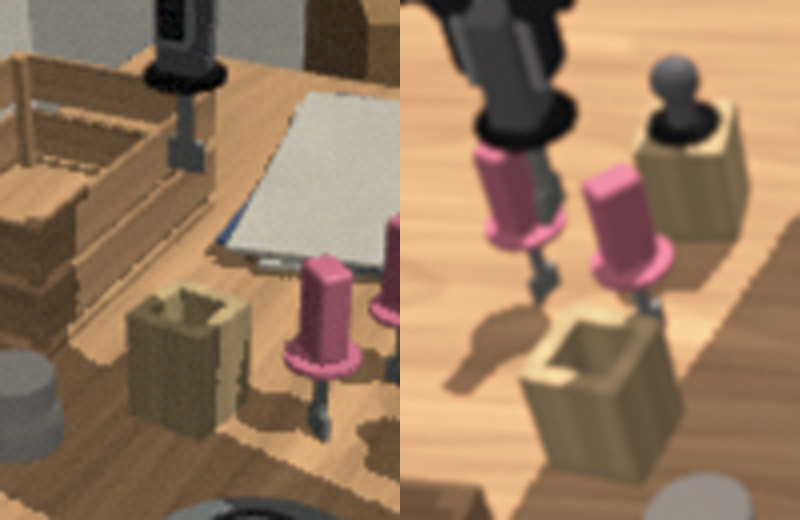

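View pics/w11.png

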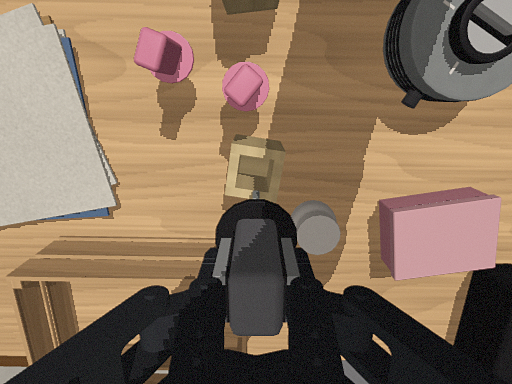

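Emit:
servo_tool(targets=[[[0, -0.01, 0.4], 0], [[0, 0, 0.5], 0], [[0, 0, 0.5], 0], [[0, 0, 0.5], 0], [[0, 0, 0.5], 0], [[0, 0, 0.3], 0], [[0, 0, 0.13], 0], [[0, 0, 0.08], 0], [[0, 0, 0], 0], [[0, 0, 0], 0]])

```text
clock: 24.32
position: [0.647, -0.2433, 0.1034]
tool_rot: [-3.141, 0.001, -3.124]
force: [-0.3, 0.4, -0.5]
grip_width: 0.0212
```

Emit:
servo_tool(targets=[[[0, 0, 0.05], 0], [[0, 0, 0.04], 0], [[0, 0, 0], 0], [[0, 0, 0], 0]])

```text
clock: 24.82
position: [0.6469, -0.2432, 0.0985]
tool_rot: [-3.142, 0.0, -3.124]
force: [-1.1, 0.9, 5.7]
grip_width: 0.0209
```

```bash
python3 look.py 12; python3 - <<'E'
from h import *
import cv2
s=cv2.imread("s12raw.png");c=cv2.imread("c12raw.png")
k=lambda im,x,y:cv2.resize(im[y:y+130,x:x+100],None,fx=4,fy=4,interpolation=cv2.INTER_CUBIC)
cv2.imwrite("pics/m12a.png",np.hstack([k(s,220,75),k(c,100,150)]))
E
```

```text
[ 0.64687906 -0.24323877  0.0985363 ] [-1.79997777e+02  1.67980611e-02 -1.78964510e+02] [ 0.186  0.778  0.145  1.514 -0.134  0.858  1.966] [-1.1  0.9  5.7] [0.13 0.29 0.05] 24.825
```

View pics/m12a.png

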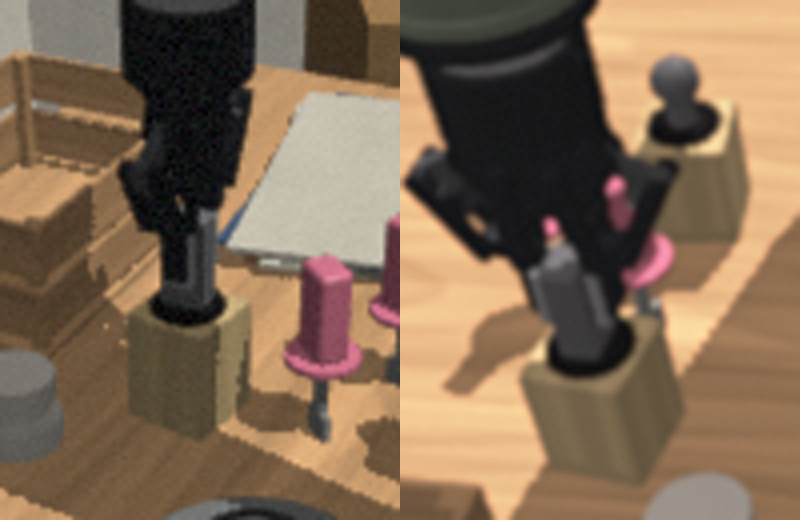

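Contact (5.7 N, guard on the rim). Release and lift.

Emit:
servo_tool(targets=[[[0, 0, 0], 0], [[0, 0, 0], 0], [[0, 0, 0], 0], [[0, 0, 0], 0], [[0, 0, 0], 0], [[0, 0, 0], 0], [[0, 0, 0], 0], [[0, 0, 0], 0]], gripper=1)

```text
clock: 25.98
position: [0.6467, -0.2432, 0.0983]
tool_rot: [3.142, -0.0, -3.124]
force: [-0.2, -0.2, -0.1]
grip_width: 0.0853
```

Emit:
servo_tool(targets=[[[0, 0, -0.2], 0], [[0, 0, -0.5], 0], [[0, 0, -0.7], 0], [[0, 0, -0.7], 0], [[0, 0, -0.7], 0], [[0, 0, -0.7], 0], [[0, 0, -0.3], 0], [[0, 0, 0], 0], [[0, 0, 0], 0]])

```text
clock: 27.1
position: [0.6463, -0.243, 0.2869]
tool_rot: [3.141, -0.002, -3.123]
force: [1.1, 0.3, -0.4]
grip_width: 0.0852
```

```bash
python3 look.py 13; python3 - <<'E'
from h import *
import cv2
w=cv2.imread("w13raw.png");s=cv2.imread("s13raw.png")
cv2.imwrite("pics/m13a.png",cv2.resize(s,None,fx=1.5,fy=1.5,interpolation=cv2.INTER_CUBIC))
cv2.imwrite("pics/w13a.png",cv2.resize(w,None,fx=1.56,fy=1.56,interpolation=cv2.INTER_CUBIC))
E
```

```text
[ 0.64634571 -0.24298252  0.28694431] [ 1.79968513e+02 -9.58488380e-02 -1.78960242e+02] [ 0.166  0.595  0.183  1.344 -0.109  1.213  1.945] [ 1.1  0.3 -0.4] [-0.06  0.05 -0.01] 27.1
```

View pics/m13a.png

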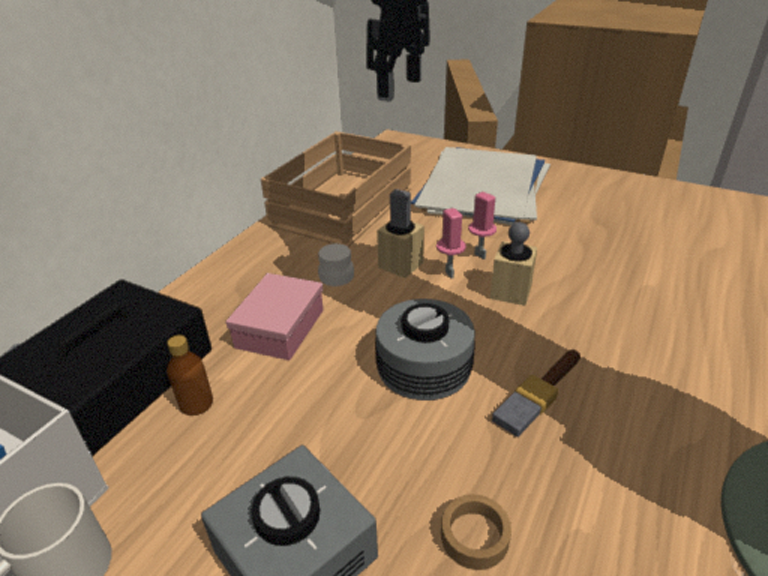

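View pics/w13a.png

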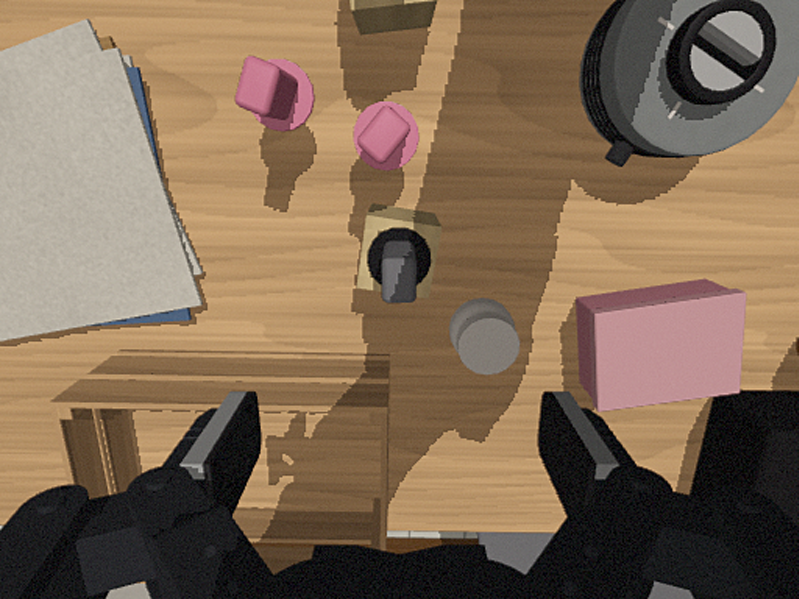

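The side and wrist views show the screwdriver upright in its stand, with its handle top at about (398,285) in the wrist view. The drum's slot is turned a quarter and lies along its marks. The square switch looks unchanged and the gripper is clear.

```bash
python3 -c "
from workcell import bot
print(bot.job_done())"
```

```text
the job is handed in; nothing more can be done
None
```

I turned the drum controller's switch clockwise to its stop with the flat screwdriver, put the screwdriver back in its own stand and let go. The job was handed in at about 27 s; the hand-in gives no verdict.

- **Drum switch:** after the turn, the slot measured about 62–64° in the wrist picture, against 61.7° for the quarter-turn mark. It still lay along the marks after the blade came out.
- **Screwdriver:** the guard touched the stand's rim at the TCP height it was gripped at (0.0985 m). I released it within about 1 mm of the grasp position, and the final pictures show it upright in the stand.
- **Square switch:** it was never touched and looks unchanged by eye in the side picture; I did not measure its angle.
- **Gripper:** it was open and about 0.19 m above the release position when I handed in.
- **Checks:** none failed or disagreed, and the highest tool force in the readings I took was about 6 N.

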